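Unclip the battery cover of a cell tester

ROBOT

A 6-joint arm with a two-finger parallel gripper is mounted at the origin on the work surface. World frame = base frame: x ahead of the robot, y to its left, z up, the work surface at z = 0. Lengths are in m, angles in rad, forces in N, time in s.
With the tool pointing down it reaches from about 0.25 to 0.725 m from the base axis. Payload 4 kg.
Tool frame: the origin (TCP) lies between the finger pads; the fingertips stand 11 mm ahead of it and the grasp point (between the pads) lies 8 mm behind it (bot.tip_extent is the distance from the TCP to the fingertips, in m); z points along the fingers, y is the line along which they close (so a half turn about z gives the same grasp; the last joint's range is limited). The gripper opens to 85 mm and grips with 20 to 120 N. Pads are 22 mm wide; open, the fingers measure 114 mm over their backs; the gripper's body (76 mm by 85 mm) begins 54 mm behind the grasp point. The pads swing forward as they close: fully open they stand 13 mm farther back than shut.
Start: joints at [1.146, 0.241, 0.005, 1.335, 0, 1.571], TCP at [0.206, 0.456, 0.242] pointing down, gripper open.
Joint ranges: [-2.72, 2.72], [-1.05, 1.87], [-1.09, 1.28], [-1.99, 2.15], [-1.42, 1.44], [-3.14, 3.14]. Speed limits (rad/s): [2.79, 2.79, 3.14, 3.14, 3.14, 3.14].

INTERFACE

Orientations are given as a unit quaternion [x, y, z, w].
In Python, from workcell import bot gives the robot as it stands. The module is installed in compiled form; this text tells all that it offers.
- The arm moves only by the tool drive_tool, never from a script. Its argument "rows" is a list of rows, each an object of numbers: "dx", "dy", "dz": the shift along the tool's x, y, z in units of 50 mm (1.0 is 50 mm); "wx", "wy", "wz": the turn, a rotation vector about the tool's x, y, z in units of 5 degrees (1.0 is 5 degrees); "hand": the finger opening in mm, from 0 to 85.4. A call has 1 to 20 rows; each row is the pose to reach, as a shift and turn from the pose commanded when the call began, along the tool's axes at that moment; what a row does not reach only later rows make up. A row lasts 1/10 s, in which the tool goes at most 50 mm and 8.59 degrees, less where a joint would pass 70% of its speed; a pose out of reach is approached as far as the arm can. A call with a gripper value outside its range is refused whole. The fingers move at their own pace and stop on an object; the grip force is fixed at half the most. Time passes only in rows, so rows that repeat a pose let the fingers close. It gives the time, the measured TCP pose, the force, the opening and the grip force at its end, in the units of the state.
- bot.get_obs(): the state, without advancing time (a new reading comes with each control period).
- bot.camera(name): name is "side" or "top" or "wrist"; returns the picture (480x640x3 uint8, red, green, blue); there is no depth.
- bot.get_calibration(name): a dict with "vfov" (degrees; the focal length in pixels is half the picture's height over the tangent of half this angle, whatever the lens; pixels are square), "cx", "cy" (the principal point, pixels), "origin" and "rotation" of the camera in the world; the wrist camera has in their place "mount" (4x4, takes a point from camera to tool coordinates, whose origin is the TCP and whose axes are the flange's). Camera axes: x right, y up, looking along -z (the intrinsics and any distortion apply to the point x, -y, -z); pixel columns grow to the right and rows downward; lengths in m; the calibration is good to about 2 mm. A picture is of the moment at which its call begins: read the wrist's pose just before it. get_calibration takes no time and is no camera call.
- bot.job_done(): hands the job in; it is judged then, once.
Trained networks look in the newest picture that a camera, given by its name, has taken for a name from the list of things; names that differ only in an ending like _2 or _b are one class to them, and where a whole thing is asked for, a point or a joint stands for the part that bears it (a point fixed in the world has none). Each returns a list of dicts, best first, with "score" (0 to 1); they miss things now and then, are a little off and sometimes report something else, mostly with a low value. They report only what shows in the picture. A call takes as long as a camera call. They do not tell look-alikes from the thing itself.
- bot.look_for(camera, thing): "extent" ([centre column, centre row, width, height] in pixels, round what is visible of it).
- bot.outline_of(camera, thing): "region" (480x640 bool, what is visible of it) and "extent" ([centre column, centre row, width, height] in pixels, round what is visible of it).
The state is a dict: "clock": time; "joint_pos": joint angles; "joint_vel": joint speeds; "tau": joint torques, N m; "eef_pos": TCP position; "tool_rot": TCP orientation; "ft_force": force on the tool from outside, world axes, zero at the start; "ft_torque": the same for the moment, N m; "grip_width": finger opening in m; "grasp_force": force on a finger pad.
Only numpy, scipy, OpenCV 4.12 (cv2) and the standard library are available. Lean on these libraries where they do the work, as an engineer would, in place of code of your own. Each camera call takes 0.05 s, during which the arm holds its last target. There are 200 camera calls.

TASK

Take the battery cover off the cell tester: squeeze its springy snap tab inward against the fixed rib opposite, keep it squeezed while you lift the cover straight off, then lower the cover, level and right way up, to the floor of the parts tray before you let go. It is thin plastic: squeeze no harder than the tab needs, let the rib take the squeeze so that the cover is never shoved or pressed hard against the tester, and never pull while the tab is still hooked. Leave the screwdriver, jar and brass stand where they are.

Things in the scene. Friction and masses are not known exactly. Their poses are not given: they have to be found in the camera images.
- tester: Battery tester, fixed: a black box 190 (x) x 130 (y) x 56 mm high, a round flat dial on top at x = +52 mm, two terminals on its +x end. Origin: centre of its underside; z up. Its flat top has a battery bay opening (see bay) that the cover closes.
- bay (a point): Centre of the tester's bay opening, level with its top: tester frame (-30, 0, 56) mm. Opening 76 (x) x 48 (y) mm, rim 6 mm thick. The cover's origin starts here, axes as the tester's.
- cover: Loose grey battery cover, 70 to 110 g in all. Origin: centre of its plate's underside. Plate 84 (x) x 64 (y) x 4 mm. On it stand the snap tab and, opposite, a push-on grip rib (see rib_mid), tops 28 mm above the origin, to be pinched together along y from above, the fingertips close over the plate. More than 10 N between cover (tab included) and tester in any direction cracks it.
- rib_mid (a point): Cover frame (0, 22, 16) mm: mean place of the rib's outer (+y) face. The rib, 40 (x) x 4 mm, stands tight, but anywhere from y = 16 to 28 mm, not measured: feel for it. As the tab goes in, fingers that close equally must shift 1 mm to cover +y per 2 mm closed, or the rib drags the cover on the tester; as they slide they may also press it down.
- snap: Snap tab, upright springy plate 24 (x) x 3 mm. Origin: middle of its outer face, cover frame (0, -22, 16) mm at rest; axes as the cover. Gives only inward (cover +y), 10 mm to a hard stop: 10.2 N to start, 14.4 N at 7 mm, 16.2 N at the stop. The fingers crack it above 23 N. Pressed without bracing the rib, its spring alone pushes the cover on the tester with over 10 N.
- barb (a point): Tip of the tab's hook below the plate, cover frame (0, -31, -10) mm at rest; it moves with the tab. It hooks under the bay's rim, and is free once the tab is in 6 to 8 mm (the cover has 1 mm of play each way): press to the stop or nearly.
- lug (a point): Foot of one of the two lugs under the cover's plate, cover frame (35, 0, -16) mm; the other is at x = -35 mm. The lugs fit the bay with 1 mm of play; lifted 20 mm the cover is clear. On a flat floor the cover stands level on them, its origin 16 mm up.
- tray: Open aluminium parts tray, fixed, empty, 170 (x) x 130 (y) x 22 mm high, walls and floor 5 mm thick. Origin: centre of its underside; z up. The cover standing on its floor has its origin 21 mm above this, and fits at any yaw near the middle.
- screwdriver: Bystander: screwdriver with a blue handle, 160 mm long, 26 mm thick, lying on the bench along its own x; origin under its middle.
- oil_jar: Bystander: small jar with a black lid, 42 mm across, 55 mm high; origin at the centre of its underside.
- stand: Bystander: round brass casing stand, 52 mm across, 24 mm high; origin at the centre of its underside.
Things that resemble listed ones, but are neither listed nor needed, are in the scene too. What is meant by the tray is not blue or green, and is the larger of those in its own colour.

How it is judged:
On the way, in this order (a step that is already met when the one before it is completed fails the run):
1. the tab is pressed in at least 6 mm while the cover is still seated (y of snap in the frame of cover above -0.016 m and z of cover in the frame of tester below 0.059 m), for 0.1 s.
2. the cover is lifted at least 25 mm above its seat, held by the fingers (z of cover in the frame of tester above 0.081 m and contact force between the fingers and cover above 0.5 N), for 0.2 s.
3. the cover is lowered to the tray's floor while still held (z of cover in the frame of tray below 0.026 m and x of cover in the frame of tray between -0.06 and 0.06 m and y of cover in the frame of tray between -0.045 and 0.045 m and contact force between the fingers and cover above 0.5 N), for 0.05 s.
At the end, for the whole second after the job is handed in: The cover lies right way up and level (within 0.12 rad) on the tray's floor, its origin 17 to 25 mm above the tray's origin and within 60 mm (x) and 45 mm (y) of its middle, released and at rest (z of cover in the frame of tray between 0.017 and 0.025 m and x of cover in the frame of tray between -0.06 and 0.06 m and y of cover in the frame of tray between -0.045 and 0.045 m and angle between cover's own z axis and vertical below 0.12 rad and linear speed of cover below 0.02 m/s); the robot touches nothing.
It fails at once if the snap tab is squeezed with more than 23 N (contact force between the fingers and snap above 23 N).
It fails at once if the cover or its tab is shoved, pressed or pulled against the tester with more than 10 N (contact force between cover and tester above 10 N).
It fails at once if the screwdriver is moved by more than 15 mm (distance of screwdriver from where it was at the start of the episode above 0.015 m).
It fails at once if the jar is moved by more than 15 mm (distance of oil_jar from where it was at the start of the episode above 0.015 m).
It fails at once if the brass stand is moved by more than 15 mm (distance of stand from where it was at the start of the episode above 0.015 m).
It also fails if it takes over 72 s, if anything falls off the work surface, if the arm or the gripper's body presses on something with over 40 N, if the wrist force passes 120 N, or if a joint passes its speed limit or range.

## Working session

There is one attempt and no reset: what is moved stays moved. The work goes in short steps, Python scripts to look and compute and a tool call to move; the robot and the scene stay as the last step left them, time stands still between calls to the robot, and variables do not carry over. Pictures are saved under pics/ and viewed, at most 10 in all, crops included, and the job is handed in when it is done.

Besides the shell and the picture viewer there is one more tool, called after ">>>" by a JSON object that holds its "api" and its "payload". drive_tool: Moves the arm, as the interface text tells. Its arguments: {"type":"object","properties":{"rows":{"type":"array","items":{"type":"object","properties":{"dx":{"type":"number"},"dy":{"type":"number"},"dz":{"type":"number"},"wx":{"type":"number"},"wy":{"type":"number"},"wz":{"type":"number"},"hand":{"type":"number"}}}}},"required":["rows"]}

```bash
mkdir -p pics; cat > h.py <<'E'
import numpy as np,cv2
from workcell import bot
from scipy.spatial.transform import Rotation as R
def cal(n):
    c=bot.get_calibration(n); 
    if 'mount' in c:
        o=bot.get_obs(); T=np.eye(4);T[:3,:3]=R.from_quat(o['tool_rot']).as_matrix();T[:3,3]=o['eef_pos']
        M=T@np.array(c['mount']); return c,M[:3,3],M[:3,:3]
    Rm=np.array(c['rotation']); 
    if Rm.shape!=(3,3): Rm=R.from_quat(Rm).as_matrix()
    return c,np.array(c['origin']),Rm
def ray(C,u,v,z):
    c,o,Rm=C; f=240/np.tan(np.radians(c['vfov'])/2)
    d=Rm@np.array([(u-c['cx'])/f,-(v-c['cy'])/f,-1]); return o+d*(z-o[2])/d[2]
def proj(C,p):
    c,o,Rm=C; f=240/np.tan(np.radians(c['vfov'])/2)
    q=Rm.T@(np.array(p)-o); return np.array([c['cx']+f*q[0]/-q[2],c['cy']-f*q[1]/-q[2]])
def snap(n,name):
    C=cal(n); im=bot.camera(n); cv2.imwrite('pics/'+name,im[:,:,::-1]); return C,im
E
python3 - <<'E'
from h import *
print(bot.get_obs())
for n in ['top','side','wrist']:
    C,im=snap(n,n+'0.png'); print(n,{k:v for k,v in C[0].items()},)
    for t in ['tester','cover','tray','screwdriver','oil_jar','stand','snap','rib_mid']:
        try: print(t,[(round(d['score'],2),[round(float(x)) for x in d['extent']]) for d in bot.look_for(n,t)][:4])
        except Exception as e: print(t,e)
E
```

```text
{'clock': 0.0, 'joint_pos': array([1.14602665e+00, 2.41427968e-01, 3.71092331e-03, 1.33523911e+00,
       2.53031465e-06, 1.57084197e+00]), 'joint_vel': array([-0.00079688,  0.00166169,  0.00030669,  0.00031634,  0.00099524,
       -0.00110426]), 'tau': array([-3.27094112e-04, -3.72320402e+01,  2.52407849e+01,  1.69144187e-02,
        1.72705336e-05, -5.76767007e-06]), 'eef_pos': array([0.20579467, 0.45499204, 0.24140041]), 'tool_rot': array([ 2.10813937e-01,  9.77525610e-01, -1.05538698e-03, -2.28849398e-04]), 'ft_force': array([-0.16006269,  0.28007383, -0.60672644]), 'ft_torque': array([ 0.06216123, -0.00939777,  0.02859501]), 'grasp_force': 0.0, 'grip_width': 0.08533518353728411}
top {'vfov': 45.871422722312055, 'cx': 313.0388226599382, 'cy': 241.96796823066347, 'origin': array([ 0.3258365 , -0.05936243,  1.17848817]), 'rotation': array([-0.07361554,  0.07669653,  0.70808628, -0.69807752])}
tester [(0.64, [185, 255, 96, 112])]
cover [(0.89, [177, 269, 42, 52])]
tray [(0.85, [369, 241, 86, 94]), (0.78, [207, 374, 71, 76]), (0.75, [376, 348, 56, 64]), (0.61, [480, 332, 106, 103])]

[... 750 characters left out ...]
, (0.31, [282, 174, 35, 28])]
stand [(0.64, [330, 244, 16, 16])]
snap [(0.65, [277, 177, 9, 12])]
rib_mid [(0.76, [279, 175, 37, 24])]
wrist {'vfov': 65.9144218653368, 'cx': 326.017529181329, 'cy': 238.7300596924592, 'mount': array([[ 1.01580776e-03,  9.47878454e-01,  3.18630514e-01,
         8.17362155e-02],
       [ 9.99999223e-01, -7.32651034e-04, -1.00851245e-03,
        -4.18413568e-04],
       [-7.22502247e-04,  3.18631291e-01, -9.47878462e-01,
        -1.31858556e-01],
       [ 0.00000000e+00,  0.00000000e+00,  0.00000000e+00,
         1.00000000e+00]])}
tester [(0.55, [236, 448, 24, 10])]
cover []
tray [(0.92, [126, 359, 79, 63])]
screwdriver []
oil_jar []
stand []
snap []
rib_mid []
```

View pics/top0.png

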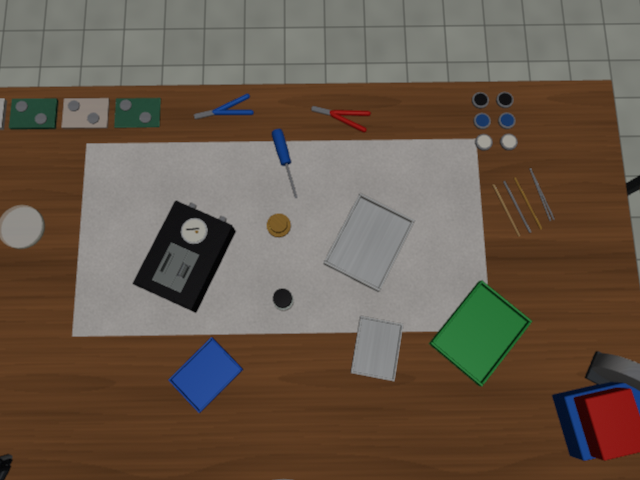

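View pics/side0.png

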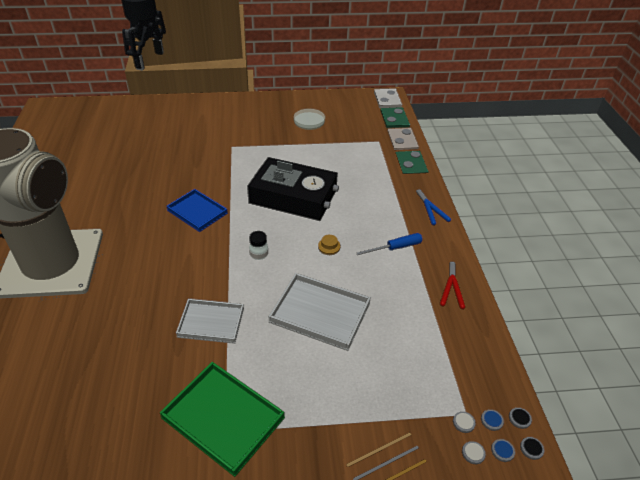

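The top view shows the black tester at about (185,255), yaw about -24° (dial up and to the right of the cover). The larger aluminium tray is at about (369,241), and the smaller look-alike at (376,348).

```bash
python3 - <<'E'
from h import *
C=cal('top'); im=cv2.imread('pics/top0.png')
bot.camera('top')
for t,z in [('tester',.056),('cover',.06),('tray',.022)]:
    for d in bot.outline_of('top',t)[:4]:
        m=d['region'].astype(np.uint8); 
        ys,xs=np.nonzero(m); P=np.array([ray(C,x,y,z)[:2] for x,y in zip(xs,ys)]).astype(np.float32)
        r=cv2.minAreaRect(P*1000); print(t,round(d['score'],2),[float(v) for v in np.round(d['extent'])],r)
# dial, black px
g=im.max(2); m=np.zeros_like(g); m[195:320,125:245]=(g[195:320,125:245]<60)
n,l,s,c=cv2.connectedComponentsWithStats(m); k=1+s[1:,4].argmax()
ys,xs=np.nonzero(l==k); P=np.array([ray(C,x,y,.056)[:2] for x,y in zip(xs,ys)]).astype(np.float32)
print('black',s[k],cv2.minAreaRect(P*1000))
print('dial',ray(C,194,231,.058),'cov',ray(C,177,269,.06),'terms',ray(C,193,205,.03),ray(C,223,218,.03))
for n,u,v,z in [('jar',283,299,.055),('stand',278,225,.024),('sd',281,148,.013),('sd2',295,195,.013)]: print(n,ray(C,u,v,z))
E
```

```text
tester 0.57 [184.0, 256.0, 104.0, 115.0] ((550.0205078125, 188.91622924804688), (143.28707885742188, 198.29025268554688), 65.2171401977539)
tester 0.54 [277.0, 224.0, 24.0, 26.0] ((606.0897827148438, 2.7933998107910156), (48.84384536743164, 48.00823974609375), 43.88410186767578)
tray 0.85 [377.0, 348.0, 51.0, 66.0] ((357.2269287109375, -191.70736694335938), (90.68534851074219, 117.00548553466797), 78.42765808105469)
tray 0.83 [370.0, 243.0, 89.0, 99.0] ((576.9072875976562, -183.74659729003906), (131.97256469726562, 175.54220581054688), 61.20454788208008)
tray 0.58 [210.0, 376.0, 74.0, 74.0] ((312.4345703125, 149.39999389648438), (91.37543487548828, 122.98368835449219), 44.21503829956055)
tray 0.55 [481.0, 332.0, 103.0, 104.0] ((386.6597595214844, -401.7102966308594), (133.7062225341797, 175.99151611328125), 48.573974609375)
black [ 133  201  102  111 4457] ((545.8726806640625, 191.4998779296875), (140.43820190429688, 188.9139862060547), 65.21775817871094)
dial [0.59423149 0.17506385 0.058     ] cov [0.51626745 0.20622647 0.06      ] terms [0.65709538 0.18469229 0.03      ] [0.62802635 0.12118906 0.03      ]
jar [ 0.4538759  -0.00482105  0.055     ]
stand [0.61286172 0.00664087 0.024     ]
sd [7.88394254e-01 4.74888180e-04 1.30000000e-02]
sd2 [ 0.68122788 -0.02920803  0.013     ]
```

>>> {"api": "drive_tool", "payload": {"rows": [{"dx": -7.76, "dy": -2.05, "dz": 0.6}, {"dx": -7.76, "dy": -2.05, "dz": 0.6}, {"dx": -7.76, "dy": -2.05, "dz": 0.6}, {"dx": -7.76, "dy": -2.05, "dz": 0.6}, {"dx": -7.76, "dy": -2.05, "dz": 0.6}, {"dx": -7.76, "dy": -2.05, "dz": 0.6}, {"dx": -7.76, "dy": -2.05, "dz": 0.6}, {"dx": -7.76, "dy": -2.05, "dz": 0.6}, {"dx": -7.76, "dy": -2.05, "dz": 0.6}, {"dx": -7.76, "dy": -2.05, "dz": 0.6}, {"dx": -7.76, "dy": -2.05, "dz": 0.6}, {"dx": -7.76, "dy": -2.05, "dz": 0.6}, {"dx": -7.76, "dy": -2.05, "dz": 0.6}, {"dx": -7.76, "dy": -2.05, "dz": 0.6}]}}

```text
invalid input at $.rows[0]: expected keys dx, dy, dz, wx, wy, wz, hand
```

```bash
python3 - <<'E'
from h import *
C,im=snap('wrist','w1.png'); o=bot.get_obs(); print(o['eef_pos'],o['tool_rot'],o['ft_force'],o['clock'])
for t in ['tester','cover','snap','rib_mid','bay','barb']:
    try: print(t,[(round(d['score'],2),[round(float(x)) for x in d['extent']]) for d in bot.look_for('wrist',t)][:4])
    except Exception as e: print(t,e)
E
```

```text
[0.2060915  0.45558253 0.24229251] [ 2.10826595e-01  9.77523476e-01  1.65628521e-05 -2.56205606e-06] [-0.34924369 -0.66283542 -0.4666019 ] 1.6
tester [(0.54, [236, 446, 24, 14])]
cover []
snap []
rib_mid []
bay []
barb []
```

View pics/w1.png

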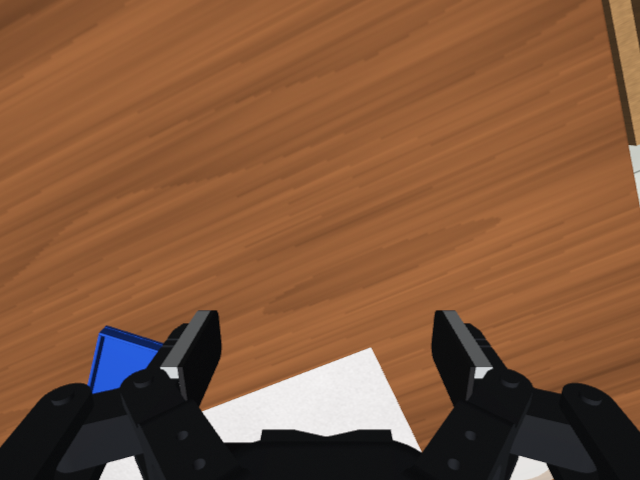

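The move was refused because every key is required. The picture is still the start pose: fingers at about (200,340) and (450,340), image up = tool +x.

>>> {"api": "drive_tool", "payload": {"rows": [{"dx": -7.76, "dy": -2.05, "dz": 0.6, "wx": 0, "wy": 0, "wz": 0, "hand": 85}, {"dx": -7.76, "dy": -2.05, "dz": 0.6, "wx": 0, "wy": 0, "wz": 0, "hand": 85}, {"dx": -7.76, "dy": -2.05, "dz": 0.6, "wx": 0, "wy": 0, "wz": 0, "hand": 85}, {"dx": -7.76, "dy": -2.05, "dz": 0.6, "wx": 0, "wy": 0, "wz": 0, "hand": 85}, {"dx": -7.76, "dy": -2.05, "dz": 0.6, "wx": 0, "wy": 0, "wz": 0, "hand": 85}, {"dx": -7.76, "dy": -2.05, "dz": 0.6, "wx": 0, "wy": 0, "wz": 0, "hand": 85}, {"dx": -7.76, "dy": -2.05, "dz": 0.6, "wx": 0, "wy": 0, "wz": 0, "hand": 85}, {"dx": -7.76, "dy": -2.05, "dz": 0.6, "wx": 0, "wy": 0, "wz": 0, "hand": 85}, {"dx": -7.76, "dy": -2.05, "dz": 0.6, "wx": 0, "wy": 0, "wz": 0, "hand": 85}, {"dx": -7.76, "dy": -2.05, "dz": 0.6, "wx": 0, "wy": 0, "wz": 0, "hand": 85}, {"dx": -7.76, "dy": -2.05, "dz": 0.6, "wx": 0, "wy": 0, "wz": 0, "hand": 85}, {"dx": -7.76, "dy": -2.05, "dz": 0.6, "wx": 0, "wy": 0, "wz": 0, "hand": 85}]}}

```text
clock: 3.1
eef_pos: [0.5163, 0.2034, 0.2126]
tool_rot: [0.21, 0.978, 0.0, -0.0]
ft_force: [-0.8, 0.8, -0.7]
grip_width: 0.0849
grasp_force: 0.0
```

```bash
python3 - <<'E'
from h import *
C,im=snap('wrist','w2.png'); o=bot.get_obs(); print(o['eef_pos'],o['tool_rot'],o['ft_force'],o['clock'])
for t in ['tester','cover','snap','rib_mid']:
    try: print(t,[(round(d['score'],2),[round(float(x)) for x in d['extent']]) for d in bot.look_for('wrist',t)][:4])
    except Exception as e: print(t,e)
E
```

```text
[0.51634618 0.20350793 0.21268647] [2.09638774e-01 9.77778893e-01 1.34021691e-04 5.60547304e-05] [-0.64548675  0.00894212 -0.22453093] 3.15
tester [(0.55, [334, 247, 171, 222])]
cover [(0.74, [335, 222, 82, 106])]
snap [(0.54, [308, 228, 6, 43])]
rib_mid [(0.65, [337, 222, 81, 107])]
```

View pics/w2.png

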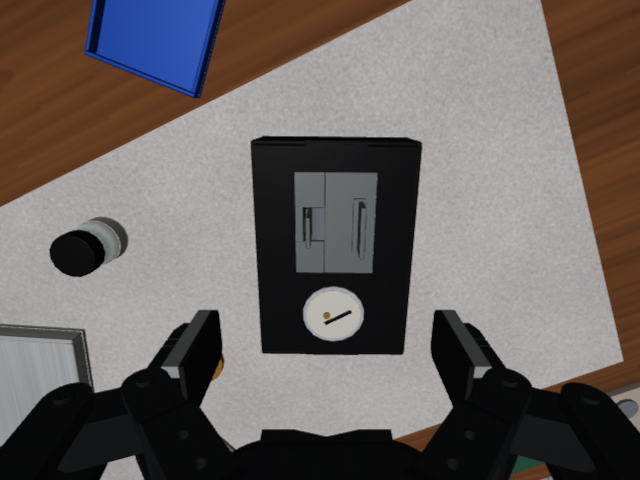

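Wrist view: tester top face spans about (252,143) to (404,353). The plate is (295–377, 172–272), the tab about (308,228), the rib about (360,228), the dial (333,314).

```bash
python3 - <<'E'
from h import *
from scipy.optimize import least_squares
C=cal('wrist'); im=cv2.imread('pics/w2.png'); g=cv2.cvtColor(im,cv2.COLOR_BGR2GRAY)
pc=np.array([[295,172],[377,172],[373,272],[297,272]],np.float32).reshape(-1,1,2)
pc=cv2.cornerSubPix(g,pc,(4,4),(-1,-1),(3,50,.01)).reshape(-1,2); print(pc)
tc=np.array([[252,145],[421,145],[404,353],[262,353]],np.float32).reshape(-1,1,2)
tc=cv2.cornerSubPix(g,tc,(4,4),(-1,-1),(3,50,.01)).reshape(-1,2); print(tc)
# image left = tool -y = cover -y ; image up = cover -x
lab=[(-1,-1),(-1,1),(1,1),(1,-1)]
def w(t,p,z): c,s=np.cos(t[2]),np.sin(t[2]); return [t[0]+c*p[0]-s*p[1],t[1]+s*p[0]+c*p[1],z]
def f(t,k):
    r=[]
    for i,(a,b) in enumerate(lab):
        if k!=1:r+=list(proj(C,w(t,(a*.042,b*.032),.060))-pc[i])
        if k!=0:r+=list(.5*(proj(C,w(t,(a*.095+.03,b*.065),.056))-tc[i]))
    if k!=0: r+=list(.7*(proj(C,w(t,(.082,0),.058))-np.array([333,314])))
    return r
for k in (0,1,2):
    s=least_squares(f,[.52,.2,-.43],args=(k,)); print(k,s.x,np.degrees(s.x[2]),s.cost,np.round(s.fun,1))
t=s.x
for n,y,z in [('tab top outer',-.022,.084),('tab root outer',-.022,.060),('rib16',.016,.084),('rib22',.022,.084),('rib28',.028,.084)]: print(n,[np.round(proj(C,w(t,(x,y),z))) for x in (-.02,-.012,.012,.02)])
o=bot.get_obs(); Rm=R.from_quat(o['tool_rot']).as_matrix()
print('tool delta to bay @z', Rm.T@(np.array([t[0],t[1],.0])-o['eef_pos']), 'tool y angle',np.degrees(np.arctan2(Rm[1,1],Rm[0,1]))-90)
z=cv2.resize(im[160:285,280:390],None,fx=6,fy=4.7,interpolation=cv2.INTER_CUBIC); z=cv2.resize(im[160:280,280:390],None,fx=5,fy=5,interpolation=cv2.INTER_CUBIC); z=cv2.convertScaleAbs(z,alpha=1.7); cv2.imwrite('pics/w2c.png',z)
E
```

```text
[[294.19012 171.68492]
 [376.68744 172.44113]
 [372.14777 272.40546]
 [295.79102 271.83905]]
[[252.      145.     ]
 [421.0456  141.79303]
 [402.23074 354.02298]
 [261.98636 352.66086]]
0 [ 0.52134613  0.20857305 -0.42964534] -24.616864796294735 0.8165339248637012 [-0.6 -0.3  0.7 -0.5  0.   0.5 -0.1  0.5]
1 [ 0.52243812  0.20814023 -0.42887952] -24.57298618352619 3.5426507187752163 [-1.1 -1.9  0.4  0.3  0.6  0.7 -0.   1.   0.2  0.6]
2 [ 0.52161078  0.20847231 -0.42912798] -24.587222008193333 5.338223297409557 [-0.6  0.1 -1.2 -2.5  0.6 -0.1  0.4 -0.3  0.1  0.8  0.6  0.2 -0.1  0.9
 -0.1  0.6  0.2 -0.1]
tab top outer [array([305., 207.]), array([306., 218.]), array([306., 249.]), array([306., 259.])]
tab root outer [array([307., 200.]), array([307., 210.]), array([307., 239.]), array([307., 248.])]
rib16 [array([358., 208.]), array([358., 218.]), array([357., 249.]), array([356., 259.])]
rib22 [array([366., 208.]), array([366., 218.]), array([365., 249.]), array([364., 259.])]
rib28 [array([375., 208.]), array([374., 219.]), array([373., 249.]), array([372., 259.])]
tool delta to bay @z [-0.00207722  0.0068035   0.21262451] tool y angle -24.24788066982714
```

View pics/w2c.png

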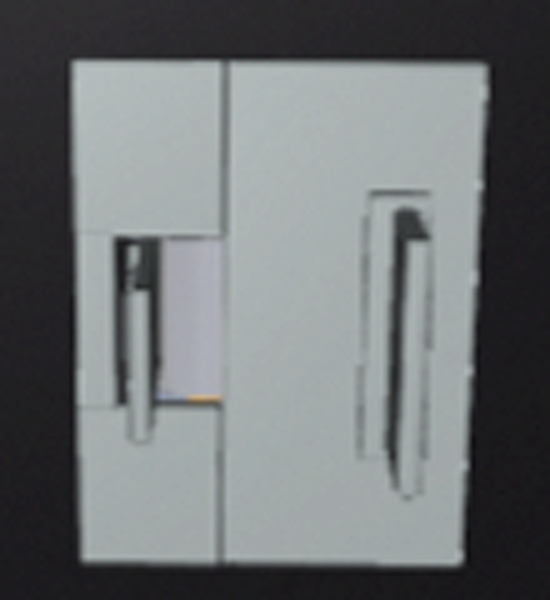

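Crop: tab top outer edge at about col 306, rib outer edge at about col 365.5. That puts the rib at cover y ≈ 22 mm, and the tab matches its nominal place.

>>> {"api": "drive_tool", "payload": {"rows": [{"dx": -0.04, "dy": 0.136, "dz": 0.8, "wx": 0, "wy": 0, "wz": 0.07, "hand": 56}, {"dx": -0.04, "dy": 0.136, "dz": 1.6, "wx": 0, "wy": 0, "wz": 0.07, "hand": 56}, {"dx": -0.04, "dy": 0.136, "dz": 2.1, "wx": 0, "wy": 0, "wz": 0.07, "hand": 56}, {"dx": -0.04, "dy": 0.136, "dz": 2.25, "wx": 0, "wy": 0, "wz": 0.07, "hand": 56}, {"dx": -0.04, "dy": 0.136, "dz": 2.25, "wx": 0, "wy": 0, "wz": 0.07, "hand": 56}, {"dx": -0.04, "dy": 0.136, "dz": 2.25, "wx": 0, "wy": 0, "wz": 0.07, "hand": 56}]}}

```text
clock: 3.95
eef_pos: [0.523, 0.2082, 0.1013]
tool_rot: [0.214, 0.977, 0.001, 0.001]
ft_force: [0.5, 1.1, -0.4]
grip_width: 0.0554
grasp_force: 0.0
```

```bash
python3 - <<'E'
from h import *
C,im=snap('wrist','w3.png'); o=bot.get_obs(); print(o['eef_pos'],o['tool_rot'],o['ft_force'],o['clock'],o['grip_width'])
for t in ['cover','snap','rib_mid']:
    print(t,[(round(d['score'],2),[round(float(x)) for x in d['extent']]) for d in bot.look_for('wrist',t)][:4])
z=cv2.convertScaleAbs(im[:,:,::-1],alpha=1.5); cv2.imwrite('pics/w3b.png',z)
E
```

```text
[0.52334208 0.20826675 0.10176642] [0.21373347 0.97689032 0.00101022 0.00151394] [0.20971775 0.60899013 0.20577951] 4.0 0.0561514208323326
cover [(0.79, [326, 271, 133, 157]), (0.19, [283, 288, 15, 69])]
snap [(0.62, [284, 289, 18, 72])]
rib_mid [(0.77, [327, 271, 131, 157])]
```

View pics/w3b.png

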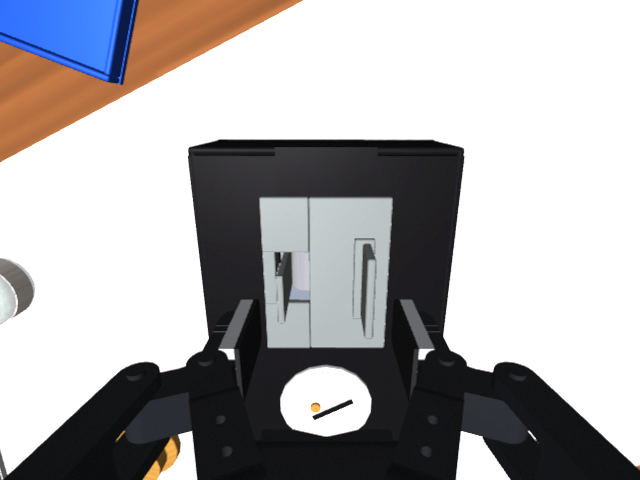

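Closer view: plate corners about (260,198), (392,198), (385,347) and (268,348). The tab is at (284,289), the rib at (370,290), and the fingers straddle both.

```bash
python3 - <<'E'
from h import *
from scipy.optimize import least_squares
C=cal('wrist'); im=cv2.imread('pics/w3.png'); g=cv2.cvtColor(im,cv2.COLOR_BGR2GRAY)
pc=np.array([[260,198],[392,198],[385,347],[268,348]],np.float32).reshape(-1,1,2)
pc=cv2.cornerSubPix(g,pc,(4,4),(-1,-1),(3,50,.01)).reshape(-1,2); print(pc)
lab=[(-1,-1),(-1,1),(1,1),(1,-1)]
def w(t,p,z): c,s=np.cos(t[2]),np.sin(t[2]); return [t[0]+c*p[0]-s*p[1],t[1]+s*p[0]+c*p[1],z]
f=lambda t:np.concatenate([proj(C,w(t,(a*.042,b*.032),.060+t[3]))-pc[i] for i,(a,b) in enumerate(lab)])
for fz in (0,1):
    s=least_squares((lambda t:f(t)) if fz else (lambda t:f([*t[:3],0])),[.52,.2,-.43,0]); t=s.x; print(t,np.degrees(t[2]),np.round(s.fun,1))
o=bot.get_obs(); Rm=R.from_quat(o['tool_rot']).as_matrix()
s=least_squares(lambda t:f([*t[:3],0]),[.52,.2,-.43,0]);t=s.x
print('tool delta',Rm.T@(np.array([t[0],t[1],.0735])-o['eef_pos']),'tool yaw',np.degrees(np.arctan2(Rm[1,1],Rm[0,1]))-90, 'tilt',np.degrees(np.arccos(-Rm[2,2])))
for r in (280,300,320): print(r,g[r,270:296].tolist(), g[r,355:382].tolist())
for n,y in [('tab out',-.022),('tab in',-.019),('rib in18',.018),('rib22',.022),('rib24',.024)]: print(n,[np.round(proj(C,w(t,(x,y),.084)),1).tolist() for x in (-.012,0,.012)])
E
```

```text
[[259.18088 197.37027]
 [391.9555  197.54697]
 [383.14078 346.94562]
 [267.03278 347.1047 ]]
[ 0.52076891  0.20861395 -0.43282126  0.        ] -24.79883161532394 [-0.9 -0.5  0.8 -0.3  0.3  0.7 -0.2  0.5]
[ 0.52126081  0.2083894  -0.43282346 -0.0014174 ] -24.79895746183708 [-0.4  0.   0.2  0.1 -0.1  0.   0.2 -0.2]
tool delta [ 0.00237742 -0.00051567  0.02798844] tool yaw -24.692307161130017 tilt 0.18506672315701234
280 [128, 128, 128, 128, 125, 124, 129, 130, 128, 127, 127, 115, 76, 36, 32, 32, 31, 31, 31, 31, 31, 41, 86, 117, 122, 124] [126, 128, 128, 128, 129, 127, 101, 53, 42, 42, 43, 60, 96, 123, 129, 128, 127, 125, 120, 105, 111, 127, 127, 127, 127, 127, 127]
300 [127, 127, 127, 126, 126, 124, 106, 102, 122, 128, 127, 125, 116, 77, 30, 31, 31, 30, 34, 46, 53, 53, 54, 53, 53, 54] [128, 127, 127, 127, 127, 107, 64, 41, 41, 42, 48, 86, 119, 127, 126, 126, 125, 120, 107, 112, 127, 127, 127, 127, 126, 126, 126]
320 [127, 127, 127, 127, 126, 127, 127, 110, 103, 121, 126, 124, 123, 117, 91, 98, 127, 127, 127, 127, 127, 127, 126, 126, 126, 125] [126, 126, 126, 126, 126, 125, 94, 41, 43, 44, 83, 118, 124, 125, 125, 124, 120, 107, 108, 122, 126, 126, 126, 126, 126, 126, 125]
tab out [[275.5, 275.7], [276.6, 300.0], [277.6, 323.3]]
tab in [[282.3, 275.7], [283.3, 300.0], [284.2, 323.3]]
rib in18 [[366.4, 275.8], [365.4, 300.1], [364.4, 323.4]]
rib22 [[375.4, 275.8], [374.2, 300.1], [373.1, 323.4]]
rib24 [[380.0, 275.8], [378.6, 300.1], [377.4, 323.4]]
```

>>> {"api": "drive_tool", "payload": {"rows": [{"dx": 0.04, "dy": -0.014, "dz": 0.2, "wx": 0, "wy": 0, "wz": 0, "hand": 52}, {"dx": 0.04, "dy": -0.014, "dz": 0.4, "wx": 0, "wy": 0, "wz": 0, "hand": 50}, {"dx": 0.04, "dy": -0.014, "dz": 0.48, "wx": 0, "wy": 0, "wz": 0, "hand": 50}, {"dx": 0.04, "dy": -0.014, "dz": 0.48, "wx": 0, "wy": 0, "wz": 0, "hand": 50}, {"dx": 0.04, "dy": -0.014, "dz": 0.48, "wx": 0, "wy": 0, "wz": 0, "hand": 50}, {"dx": 0.04, "dy": -0.014, "dz": 0.48, "wx": 0, "wy": 0, "wz": 0, "hand": 50}]}}

```text
clock: 4.75
eef_pos: [0.5201, 0.2079, 0.076]
tool_rot: [0.214, 0.977, 0.0, 0.0]
ft_force: [0.3, -1.3, 0.0]
grip_width: 0.0499
grasp_force: 0.0
```

```bash
cat >> h.py <<'E'
def st():
    o=bot.get_obs(); Rm=R.from_quat(o['tool_rot']).as_matrix()
    d=Rm.T@(np.array([.5210,.2085,.0])-o['eef_pos'])
    print('clk',o['clock'],'p',np.round(o['eef_pos'],4),'to cover',np.round(d[:2]*1e3,2),'yaw',round(np.degrees(np.arctan2(Rm[1,1],Rm[0,1]))-90,2),'Ftool',np.round(Rm.T@o['ft_force'],2),'w',round(o['grip_width']*1e3,2),'g',round(o['grasp_force'],2))
E
python3 - <<'E'
from h import *
for i in range(4):
    st(); C,im=snap('wrist','w4.png')
cv2.imwrite('pics/w4b.png',cv2.convertScaleAbs(im[:,:,::-1],alpha=2))
E
```

```text
clk 4.75 p [0.5201 0.2079 0.076 ] to cover [-0.58  0.87] yaw -24.69 Ftool [-0.86 -1.08 -0.01] w 49.91 g 0.0
clk 4.8 p [0.5202 0.208  0.0761] to cover [-0.49  0.8 ] yaw -24.69 Ftool [ 0.52  0.23 -0.14] w 49.94 g 0.0
clk 4.85 p [0.5202 0.2079 0.0761] to cover [-0.49  0.81] yaw -24.69 Ftool [ 0.09  0.44 -0.85] w 49.81 g 0.0
clk 4.9 p [0.5201 0.2079 0.0761] to cover [-0.53  0.83] yaw -24.69 Ftool [ 0.33  0.33 -0.1 ] w 50.03 g 0.0
```

View pics/w4b.png

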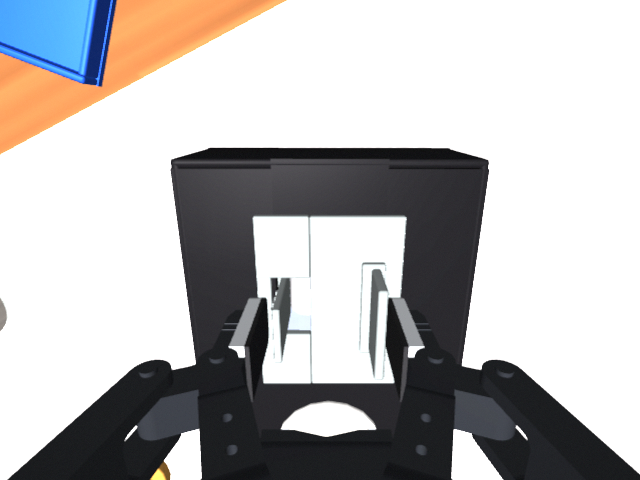

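The fingers are around the tab (about col 275) and the rib (about col 385). I'll refit with the settled pose.

```bash
python3 - <<'E'
from h import *
from scipy.optimize import least_squares
C=cal('wrist'); im=cv2.imread('pics/w4.png'); g=cv2.cvtColor(im,cv2.COLOR_BGR2GRAY)
pc=np.array([[253,216],[406,216],[265,383]],np.float32).reshape(-1,1,2)
pc=cv2.cornerSubPix(g,pc,(4,4),(-1,-1),(3,50,.01)).reshape(-1,2); print(pc)
lab=[(-1,-1),(-1,1),(1,-1)]
def w(t,p,z): c,s=np.cos(t[2]),np.sin(t[2]); return [t[0]+c*p[0]-s*p[1],t[1]+s*p[0]+c*p[1],z]
f=lambda t:np.concatenate([proj(C,w(t,(a*.042,b*.032),.060))-pc[i] for i,(a,b) in enumerate(lab)])
s=least_squares(f,[.52,.2,-.43]);t=s.x;print(t,np.degrees(t[2]),np.round(s.fun,1))
o=bot.get_obs(); Rm=R.from_quat(o['tool_rot']).as_matrix()
print('tool delta',1e3*(Rm.T@(np.array([t[0],t[1],.0])-o['eef_pos'])))
for r in (300,320,340): print(r,g[r,235:300].tolist(),'|', g[r,360:425].tolist())
for y in (-.022,-.019,.018,.022): print(y,[np.round(proj(C,w(t,(x,y),.084)),1).tolist() for x in (-.012,0,.012)])
T=np.array(bot.get_calibration('wrist')['mount'])
for z in (.003,.008,.011):
  for y in (-.025,.025):
   print(z,y,[np.round(proj(C,o['eef_pos']+Rm@np.array([x,y,z])),1).tolist() for x in (.011,-.011)])
E
```

```text
[[252.50533 216.38783]
 [406.29657 216.99376]
 [263.07697 382.83755]]
[ 0.52083157  0.20883737 -0.43238628] -24.773908804411782 [-0.4 -0.1  0.7 -0.4 -0.4  0.8]
tool delta [-0.26074656  1.11667418 76.10830355]
300 [25, 26, 25, 25, 25, 25, 25, 25, 25, 25, 25, 25, 43, 69, 78, 78, 79, 79, 78, 78, 78, 78, 79, 78, 72, 46, 14, 11, 11, 10, 8, 45, 108, 140, 140, 131, 94, 50, 58, 82, 72, 55, 54, 53, 53, 48, 41, 36, 35, 35, 35, 35, 36, 34, 35, 61, 105, 129, 134, 136, 138, 140, 142, 142, 142] | [111, 100, 132, 140, 141, 139, 139, 140, 139, 139, 105, 46, 46, 47, 48, 47, 47, 55, 95, 127, 136, 141, 139, 139, 138, 137, 127, 93, 43, 13, 13, 13, 54, 78, 78, 78, 78, 78, 78, 78, 78, 79, 78, 78, 63, 34, 23, 23, 22, 22, 22, 23, 22, 23, 23, 23, 22, 23, 22, 22, 22, 22, 23, 22, 22]
320 [16, 15, 15, 15, 51, 75, 78, 78, 78, 78, 79, 78, 78, 78, 78, 78, 79, 72, 46, 14, 13, 13, 12, 9, 8, 9, 8, 8, 8, 8, 9, 7, 24, 97, 139, 138, 136, 136, 140, 139, 139, 138, 137, 123, 82, 40, 35, 35, 35, 35, 35, 34, 34, 43, 93, 124, 125, 124, 123, 123, 125, 125, 124, 126, 125] | [102, 123, 136, 139, 139, 139, 138, 138, 138, 110, 58,
[... 572 characters left out ...]
, 99, 128, 135, 139, 137, 136, 136, 132, 119, 73, 13, 11, 11, 11, 10, 10, 11, 12, 11, 11, 10, 11, 11, 10, 11, 11, 13, 12, 13, 12, 36, 66, 79, 78, 77, 78, 78, 78, 78, 78, 78, 79, 78, 78, 78, 61, 29, 15, 16]
-0.022 [[271.5, 309.8], [272.9, 337.2], [274.2, 363.2]]
-0.019 [[279.5, 309.8], [280.6, 337.2], [281.7, 363.2]]
0.018 [[377.4, 310.0], [376.0, 337.4], [374.6, 363.4]]
0.022 [[388.0, 310.0], [386.3, 337.4], [384.7, 363.4]]
0.003 -0.025 [[265.1, 298.0], [267.7, 344.4]]
0.003 0.025 [[388.2, 298.0], [385.3, 344.4]]
0.008 -0.025 [[266.9, 292.4], [269.4, 337.7]]
0.008 0.025 [[386.3, 292.4], [383.6, 337.7]]
0.011 -0.025 [[268.0, 289.1], [270.4, 333.8]]
0.011 0.025 [[385.2, 289.2], [382.6, 333.9]]
```

>>> {"api": "drive_tool", "payload": {"rows": [{"dx": -0.008, "dy": 0, "dz": 0.06, "wx": 0, "wy": 0, "wz": 0, "hand": 48}, {"dx": -0.008, "dy": 0, "dz": 0.06, "wx": 0, "wy": 0, "wz": 0, "hand": 46}, {"dx": -0.008, "dy": 0, "dz": 0.06, "wx": 0, "wy": 0, "wz": 0, "hand": 46}, {"dx": -0.008, "dy": 0, "dz": 0.06, "wx": 0, "wy": 0, "wz": 0, "hand": 46}]}}

```text
clock: 5.35
eef_pos: [0.5202, 0.2077, 0.0727]
tool_rot: [0.214, 0.977, -0.0, -0.0]
ft_force: [0.5, -0.3, -0.2]
grip_width: 0.0462
grasp_force: 0.1
```

```bash
python3 - <<'E'
from h import *
for i in range(5): st(); bot.camera('wrist')
E
```

```text
clk 5.35 p [0.5202 0.2077 0.0727] to cover [-0.42  1.12] yaw -24.69 Ftool [-0.61 -0.05  0.22] w 46.22 g 0.11
clk 5.4 p [0.5202 0.2077 0.0728] to cover [-0.4  1.1] yaw -24.69 Ftool [ 0.55  0.15 -0.22] w 46.36 g 0.11
clk 5.45 p [0.5202 0.2077 0.0728] to cover [-0.39  1.08] yaw -24.69 Ftool [-0.37  0.74  1.07] w 46.09 g 0.1
clk 5.5 p [0.5202 0.2077 0.0728] to cover [-0.38  1.09] yaw -24.69 Ftool [-0.38 -0.52 -0.09] w 46.2 g 0.1
clk 5.55 p [0.5202 0.2077 0.0728] to cover [-0.38  1.08] yaw -24.69 Ftool [-0.    1.09  0.37] w 46.16 g 0.09
```

>>> {"api": "drive_tool", "payload": {"rows": [{"dx": -0.006, "dy": -0.006, "dz": 0, "wx": 0, "wy": 0, "wz": 0, "hand": 46}, {"dx": -0.006, "dy": -0.01, "dz": 0, "wx": 0, "wy": 0, "wz": 0, "hand": 46}, {"dx": -0.006, "dy": -0.01, "dz": 0, "wx": 0, "wy": 0, "wz": 0, "hand": 46}]}}

```text
clock: 5.9
eef_pos: [0.5203, 0.2071, 0.0728]
tool_rot: [0.214, 0.977, 0.0, 0.0]
ft_force: [-0.2, 0.9, 0.4]
grip_width: 0.0462
grasp_force: 0.2
```

```bash
python3 - <<'E'
from h import *
for i in range(5): st(); bot.camera('wrist')
E
```

```text
clk 5.9 p [0.5203 0.2071 0.0728] to cover [-0.02  1.57] yaw -24.69 Ftool [ 0.53  0.78 -0.39] w 46.23 g 0.18
clk 5.95 p [0.5203 0.2071 0.0728] to cover [-0.06  1.59] yaw -24.69 Ftool [-0.65  0.59 -0.62] w 45.94 g 0.17
clk 6.0 p [0.5203 0.2071 0.0728] to cover [-0.02  1.58] yaw -24.69 Ftool [ 1.75  0.42 -0.74] w 46.26 g 0.17
clk 6.05 p [0.5203 0.2071 0.0728] to cover [-0.03  1.6 ] yaw -24.69 Ftool [0.48 1.1  0.2 ] w 45.81 g 0.16
clk 6.1 p [0.5203 0.2071 0.0728] to cover [-0.03  1.57] yaw -24.69 Ftool [ 0.02 -0.1   0.09] w 45.88 g 0.16
```

>>> {"api": "drive_tool", "payload": {"rows": [{"dx": 0, "dy": -0.006, "dz": 0, "wx": 0, "wy": 0, "wz": 0, "hand": 46}, {"dx": 0, "dy": -0.01, "dz": 0, "wx": 0, "wy": 0, "wz": 0, "hand": 46}, {"dx": 0, "dy": -0.01, "dz": 0, "wx": 0, "wy": 0, "wz": 0, "hand": 46}]}}

```text
clock: 6.45
eef_pos: [0.5203, 0.2069, 0.0729]
tool_rot: [0.214, 0.977, 0.0, 0.0]
ft_force: [0.4, 0.5, -0.6]
grip_width: 0.0459
grasp_force: 0.8
```

```bash
python3 - <<'E'
from h import *
for i in range(5): st(); bot.camera('wrist')
E
```

```text
clk 6.45 p [0.5203 0.2069 0.0729] to cover [0.04 1.7 ] yaw -24.69 Ftool [-0.19  0.65  0.61] w 45.89 g 0.81
clk 6.5 p [0.5203 0.2069 0.0729] to cover [0.02 1.71] yaw -24.68 Ftool [0.36 1.16 0.71] w 45.75 g 0.86
clk 6.55 p [0.5203 0.2069 0.0729] to cover [0.03 1.7 ] yaw -24.68 Ftool [-0.07  1.57  0.97] w 45.39 g 0.91
clk 6.6 p [0.5203 0.2069 0.0729] to cover [0.02 1.69] yaw -24.68 Ftool [-0.81  0.35 -0.36] w 45.93 g 0.96
clk 6.65 p [0.5203 0.2069 0.0729] to cover [0.03 1.72] yaw -24.68 Ftool [-0.68  2.26  0.21] w 46.06 g 1.01
```

>>> {"api": "drive_tool", "payload": {"rows": [{"dx": 0, "dy": 0.02, "dz": 0, "wx": 0, "wy": 0, "wz": 0, "hand": 46}, {"dx": 0, "dy": 0.043, "dz": 0, "wx": 0, "wy": 0, "wz": 0, "hand": 46}, {"dx": 0, "dy": 0.043, "dz": 0, "wx": 0, "wy": 0, "wz": 0, "hand": 45}, {"dx": 0, "dy": 0.043, "dz": 0, "wx": 0, "wy": 0, "wz": 0, "hand": 45}]}}

```text
clock: 7.1
eef_pos: [0.5208, 0.2084, 0.0727]
tool_rot: [0.214, 0.977, -0.0, -0.0]
ft_force: [0.3, -0.1, -0.5]
grip_width: 0.0453
grasp_force: 0.0
```

```bash
python3 - <<'E'
from h import *
for i in range(5): st(); bot.camera('wrist')
E
```

```text
clk 7.1 p [0.5208 0.2084 0.0727] to cover [-0.15  0.24] yaw -24.69 Ftool [-0.27  0.05  0.45] w 45.3 g 0.0
clk 7.15 p [0.5208 0.2084 0.0727] to cover [-0.15  0.21] yaw -24.69 Ftool [-0.2   0.68 -0.07] w 45.22 g 0.0
clk 7.2 p [0.5208 0.2084 0.0727] to cover [-0.13  0.19] yaw -24.7 Ftool [ 0.43 -0.22  1.03] w 44.94 g 0.0
clk 7.25 p [0.5208 0.2085 0.0727] to cover [-0.13  0.13] yaw -24.69 Ftool [-0.18 -0.31  0.69] w 45.34 g 0.08
clk 7.3 p [0.5209 0.2084 0.0728] to cover [-0.08  0.13] yaw -24.7 Ftool [-0.06 -0.62 -0.31] w 44.98 g 0.08
```

>>> {"api": "drive_tool", "payload": {"rows": [{"dx": 0, "dy": 0.002, "dz": 0, "wx": 0, "wy": 0, "wz": 0, "hand": 44.5}, {"dx": 0, "dy": 0.004, "dz": 0, "wx": 0, "wy": 0, "wz": 0, "hand": 44.0}, {"dx": 0, "dy": 0.004, "dz": 0, "wx": 0, "wy": 0, "wz": 0, "hand": 44.0}, {"dx": 0, "dy": 0.004, "dz": 0, "wx": 0, "wy": 0, "wz": 0, "hand": 44.0}]}}

```text
clock: 7.75
eef_pos: [0.521, 0.2087, 0.0728]
tool_rot: [0.214, 0.977, -0.0, -0.0]
ft_force: [0.0, -0.7, -0.1]
grip_width: 0.0439
grasp_force: 0.3
```

```bash
python3 - <<'E'
from h import *
for i in range(5): st(); bot.camera('wrist')
E
```

```text
clk 7.75 p [0.521  0.2087 0.0728] to cover [-0.08 -0.17] yaw -24.69 Ftool [-0.34 -0.63  0.13] w 43.89 g 0.29
clk 7.8 p [0.521  0.2087 0.0728] to cover [-0.08 -0.22] yaw -24.69 Ftool [ 0.75 -1.37 -0.52] w 43.91 g 0.29
clk 7.85 p [0.521  0.2088 0.0728] to cover [-0.08 -0.23] yaw -24.69 Ftool [ 0.7   0.05 -0.67] w 43.63 g 0.29
clk 7.9 p [0.521  0.2088 0.0728] to cover [-0.08 -0.25] yaw -24.69 Ftool [-0.56 -0.9   0.27] w 43.66 g 0.29
clk 7.95 p [0.521  0.2088 0.0728] to cover [-0.1  -0.24] yaw -24.69 Ftool [-0.93 -0.73  0.17] w 43.87 g 0.29
```

>>> {"api": "drive_tool", "payload": {"rows": [{"dx": 0, "dy": -0.004, "dz": 0, "wx": 0, "wy": 0, "wz": 0, "hand": 43.6}, {"dx": 0, "dy": -0.008, "dz": 0, "wx": 0, "wy": 0, "wz": 0, "hand": 43.2}, {"dx": 0, "dy": -0.008, "dz": 0, "wx": 0, "wy": 0, "wz": 0, "hand": 43.2}, {"dx": 0, "dy": -0.008, "dz": 0, "wx": 0, "wy": 0, "wz": 0, "hand": 43.2}]}}

```text
clock: 8.4
eef_pos: [0.521, 0.2086, 0.0729]
tool_rot: [0.214, 0.977, 0.0, 0.0]
ft_force: [-0.5, 0.7, 0.2]
grip_width: 0.0434
grasp_force: 10.7
```

```bash
python3 - <<'E'
from h import *
for i in range(5): st(); bot.camera('wrist')
E
```

```text
clk 8.4 p [0.521  0.2086 0.0729] to cover [ 0.02 -0.14] yaw -24.68 Ftool [ 0.71  0.47 -0.19] w 43.37 g 10.69
clk 8.45 p [0.521  0.2086 0.0729] to cover [ 0.03 -0.1 ] yaw -24.69 Ftool [-0.3   0.37 -0.3 ] w 43.08 g 10.71
clk 8.5 p [0.521  0.2086 0.0729] to cover [-0.   -0.11] yaw -24.68 Ftool [ 0.49  0.21 -0.63] w 43.45 g 10.72
clk 8.55 p [0.5211 0.2085 0.0729] to cover [ 0.06 -0.09] yaw -24.69 Ftool [ 0.26  0.79 -0.77] w 43.52 g 10.73
clk 8.6 p [0.521  0.2085 0.0729] to cover [ 0.04 -0.06] yaw -24.69 Ftool [ 0.12  0.39 -0.73] w 43.23 g 10.74
```

>>> {"api": "drive_tool", "payload": {"rows": [{"dx": 0, "dy": 0.005, "dz": -0.001, "wx": 0, "wy": 0, "wz": 0, "hand": 42.7}, {"dx": 0, "dy": 0.01, "dz": -0.002, "wx": 0, "wy": 0, "wz": 0, "hand": 42.2}, {"dx": 0, "dy": 0.015, "dz": -0.004, "wx": 0, "wy": 0, "wz": 0, "hand": 41.7}, {"dx": 0, "dy": 0.02, "dz": -0.005, "wx": 0, "wy": 0, "wz": 0, "hand": 41.2}, {"dx": 0, "dy": 0.02, "dz": -0.005, "wx": 0, "wy": 0, "wz": 0, "hand": 41.2}]}}

```text
clock: 9.15
eef_pos: [0.5214, 0.2092, 0.0732]
tool_rot: [0.214, 0.977, -0.0, 0.0]
ft_force: [-0.3, -0.0, 3.0]
grip_width: 0.0417
grasp_force: 11.5
```

```bash
python3 - <<'E'
from h import *
for i in range(5): st(); bot.camera('wrist')
E
```

```text
clk 9.15 p [0.5214 0.2092 0.0732] to cover [ 0.06 -0.81] yaw -24.69 Ftool [ 0.23 -0.15 -3.02] w 41.68 g 11.54
clk 9.2 p [0.5214 0.2092 0.0732] to cover [ 0.09 -0.8 ] yaw -24.7 Ftool [-0.02  0.26 -2.64] w 41.32 g 11.52
clk 9.25 p [0.5214 0.2092 0.0732] to cover [ 0.06 -0.84] yaw -24.69 Ftool [ 0.71  0.35 -2.27] w 41.34 g 11.5
clk 9.3 p [0.5214 0.2092 0.0732] to cover [ 0.08 -0.81] yaw -24.69 Ftool [-0.31  0.26 -1.77] w 41.7 g 11.47
clk 9.35 p [0.5214 0.2092 0.0732] to cover [ 0.08 -0.81] yaw -24.69 Ftool [-0.03  0.25 -2.8 ] w 41.53 g 11.45
```

>>> {"api": "drive_tool", "payload": {"rows": [{"dx": 0, "dy": 0.005, "dz": -0.003, "wx": 0, "wy": 0, "wz": 0, "hand": 40.7}, {"dx": 0, "dy": 0.01, "dz": -0.006, "wx": 0, "wy": 0, "wz": 0, "hand": 40.2}, {"dx": 0, "dy": 0.015, "dz": -0.009, "wx": 0, "wy": 0, "wz": 0, "hand": 39.7}, {"dx": 0, "dy": 0.02, "dz": -0.012, "wx": 0, "wy": 0, "wz": 0, "hand": 39.2}, {"dx": 0, "dy": 0.02, "dz": -0.012, "wx": 0, "wy": 0, "wz": 0, "hand": 39.2}]}}

```text
clock: 9.9
eef_pos: [0.5216, 0.2102, 0.0735]
tool_rot: [0.214, 0.977, -0.0, -0.0]
ft_force: [0.7, 0.4, 0.2]
grip_width: 0.0393
grasp_force: 12.8
```

```bash
python3 - <<'E'
from h import *
for i in range(4): st(); bot.camera('wrist')
E
```

```text
clk 9.9 p [0.5216 0.2102 0.0735] to cover [-0.19 -1.73] yaw -24.69 Ftool [-0.47  0.71 -0.2 ] w 39.28 g 12.78
clk 9.95 p [0.5216 0.2102 0.0735] to cover [-0.17 -1.74] yaw -24.69 Ftool [ 0.38 -0.62 -0.2 ] w 39.51 g 12.79
clk 10.0 p [0.5216 0.2102 0.0734] to cover [-0.22 -1.73] yaw -24.69 Ftool [-0.31  1.14  0.04] w 39.53 g 12.78
clk 10.05 p [0.5215 0.2102 0.0734] to cover [-0.23 -1.72] yaw -24.69 Ftool [-0.13  0.71 -0.33] w 39.22 g 12.79
```

>>> {"api": "drive_tool", "payload": {"rows": [{"dx": 0, "dy": 0.005, "dz": -0.002, "wx": 0, "wy": 0, "wz": 0, "hand": 38.7}, {"dx": 0, "dy": 0.01, "dz": -0.004, "wx": 0, "wy": 0, "wz": 0, "hand": 38.2}, {"dx": 0, "dy": 0.015, "dz": -0.006, "wx": 0, "wy": 0, "wz": 0, "hand": 37.7}, {"dx": 0, "dy": 0.02, "dz": -0.008, "wx": 0, "wy": 0, "wz": 0, "hand": 37.2}, {"dx": 0, "dy": 0.02, "dz": -0.008, "wx": 0, "wy": 0, "wz": 0, "hand": 37.2}]}}

```text
clock: 10.6
eef_pos: [0.522, 0.2111, 0.0739]
tool_rot: [0.214, 0.977, -0.0, -0.0]
ft_force: [-0.0, -0.8, -1.5]
grip_width: 0.0374
grasp_force: 13.9
```

```bash
python3 - <<'E'
from h import *
for i in range(4): st(); bot.camera('wrist')
E
```

```text
clk 10.6 p [0.522  0.2111 0.0739] to cover [-0.24 -2.76] yaw -24.69 Ftool [-0.28 -0.72  1.54] w 37.38 g 13.89
clk 10.65 p [0.522  0.2111 0.0739] to cover [-0.19 -2.76] yaw -24.69 Ftool [0.56 0.21 1.16] w 37.31 g 13.89
clk 10.7 p [0.522  0.2111 0.074 ] to cover [-0.17 -2.79] yaw -24.69 Ftool [ 0.01 -0.17  0.92] w 37.01 g 13.89
clk 10.75 p [0.522  0.2111 0.074 ] to cover [-0.15 -2.78] yaw -24.69 Ftool [0.39 0.24 0.34] w 37.55 g 13.89
```

>>> {"api": "drive_tool", "payload": {"rows": [{"dx": 0, "dy": 0.005, "dz": 0, "wx": 0, "wy": 0, "wz": 0, "hand": 36.7}, {"dx": 0, "dy": 0.01, "dz": -0.001, "wx": 0, "wy": 0, "wz": 0, "hand": 36.2}, {"dx": 0, "dy": 0.015, "dz": -0.002, "wx": 0, "wy": 0, "wz": 0, "hand": 35.7}, {"dx": 0, "dy": 0.02, "dz": -0.003, "wx": 0, "wy": 0, "wz": 0, "hand": 35.2}, {"dx": 0, "dy": 0.025, "dz": -0.004, "wx": 0, "wy": 0, "wz": 0, "hand": 34.8}, {"dx": 0, "dy": 0.025, "dz": -0.004, "wx": 0, "wy": 0, "wz": 0, "hand": 34.8}]}}

```text
clock: 11.4
eef_pos: [0.5227, 0.2123, 0.0743]
tool_rot: [0.214, 0.977, 0.0, 0.0]
ft_force: [0.4, -1.3, -0.9]
grip_width: 0.0352
grasp_force: 15.3
```

```bash
python3 - <<'E'
from h import *
for i in range(4): st(); bot.camera('wrist')
E
```

```text
clk 11.4 p [0.5227 0.2123 0.0743] to cover [-0.03 -4.17] yaw -24.69 Ftool [-0.94 -1.02  0.88] w 35.15 g 15.29
clk 11.45 p [0.5227 0.2123 0.0743] to cover [-0.05 -4.19] yaw -24.68 Ftool [ 0.29 -0.24  0.83] w 35.17 g 15.29
clk 11.5 p [0.5227 0.2123 0.0743] to cover [-0.06 -4.12] yaw -24.69 Ftool [-0.7  -0.94  0.93] w 34.98 g 15.29
clk 11.55 p [0.5227 0.2123 0.0742] to cover [-0.06 -4.11] yaw -24.69 Ftool [-0.46 -0.07  0.52] w 34.82 g 15.29
```

>>> {"api": "drive_tool", "payload": {"rows": [{"dx": 0, "dy": 0.004, "dz": 0, "wx": 0, "wy": 0, "wz": 0, "hand": 34.3}, {"dx": 0, "dy": 0.004, "dz": 0, "wx": 0, "wy": 0, "wz": 0, "hand": 34.3}, {"dx": 0, "dy": 0.004, "dz": -0.008, "wx": 0, "wy": 0, "wz": 0, "hand": 34.3}, {"dx": 0, "dy": 0.004, "dz": -0.016, "wx": 0, "wy": 0, "wz": 0, "hand": 34.3}, {"dx": 0, "dy": 0.004, "dz": -0.02, "wx": 0, "wy": 0, "wz": 0, "hand": 34.3}]}}

```text
clock: 12.1
eef_pos: [0.5228, 0.2124, 0.0753]
tool_rot: [0.214, 0.977, 0.0, 0.0]
ft_force: [-0.0, -0.0, -0.9]
grip_width: 0.0346
grasp_force: 15.6
```

```bash
python3 - <<'E'
from h import *
for i in range(4): st(); bot.camera('wrist')
E
```

```text
clk 12.1 p [0.5228 0.2124 0.0753] to cover [-0.02 -4.34] yaw -24.69 Ftool [ 0.   -0.02  0.91] w 34.59 g 15.58
clk 12.15 p [0.5228 0.2125 0.0753] to cover [-0.01 -4.35] yaw -24.69 Ftool [ 0.57 -0.13  1.87] w 34.42 g 15.58
clk 12.2 p [0.5228 0.2125 0.0753] to cover [-0.04 -4.35] yaw -24.69 Ftool [-0.23  0.32  1.46] w 34.58 g 15.58
clk 12.25 p [0.5227 0.2124 0.0753] to cover [-0.06 -4.29] yaw -24.69 Ftool [0.31 0.05 1.51] w 34.38 g 15.58
```

>>> {"api": "drive_tool", "payload": {"rows": [{"dx": 0, "dy": 0, "dz": -0.01, "wx": 0, "wy": 0, "wz": 0, "hand": 34.3}, {"dx": 0, "dy": 0, "dz": -0.02, "wx": 0, "wy": 0, "wz": 0, "hand": 34.3}, {"dx": 0, "dy": 0, "dz": -0.03, "wx": 0, "wy": 0, "wz": 0, "hand": 34.3}, {"dx": 0, "dy": 0, "dz": -0.04, "wx": 0, "wy": 0, "wz": 0, "hand": 34.3}, {"dx": 0, "dy": 0, "dz": -0.05, "wx": 0, "wy": 0, "wz": 0, "hand": 34.3}]}}

```text
clock: 12.8
eef_pos: [0.5228, 0.2124, 0.0778]
tool_rot: [0.214, 0.977, 0.0, 0.0]
ft_force: [0.6, -0.3, -0.5]
grip_width: 0.0348
grasp_force: 15.6
```

```bash
python3 - <<'E'
from h import *
for i in range(2): st(); C,im=snap('wrist','w5.png')
C,im=snap('side','s5.png')
print(bot.look_for('side','cover')[:2])
a=cv2.resize(im[140:230,230:350],(600,450),interpolation=cv2.INTER_CUBIC); cv2.imwrite('pics/s5c.png',cv2.convertScaleAbs(a[:,:,::-1],alpha=1.8))
E
```

```text
clk 12.8 p [0.5228 0.2124 0.0778] to cover [-0.03 -4.33] yaw -24.69 Ftool [-0.71 -0.02  0.47] w 34.8 g 15.58
clk 12.85 p [0.5228 0.2125 0.0779] to cover [-0.01 -4.36] yaw -24.69 Ftool [-0.19  0.23  0.48] w 34.67 g 15.58
[{'extent': [282.0, 173.8, 39.6, 27.7], 'score': 0.85}]
```

>>> {"api": "drive_tool", "payload": {"rows": [{"dx": 0, "dy": 0, "dz": -0.03, "wx": 0, "wy": 0, "wz": 0, "hand": 34.3}, {"dx": 0, "dy": 0, "dz": -0.07, "wx": 0, "wy": 0, "wz": 0, "hand": 34.3}, {"dx": 0, "dy": 0, "dz": -0.12, "wx": 0, "wy": 0, "wz": 0, "hand": 34.3}, {"dx": 0, "dy": 0, "dz": -0.17, "wx": 0, "wy": 0, "wz": 0, "hand": 34.3}, {"dx": 0, "dy": 0, "dz": -0.23, "wx": 0, "wy": 0, "wz": 0, "hand": 34.3}, {"dx": 0, "dy": 0, "dz": -0.3, "wx": 0, "wy": 0, "wz": 0, "hand": 34.3}, {"dx": 0, "dy": 0, "dz": -0.4, "wx": 0, "wy": 0, "wz": 0, "hand": 34.3}, {"dx": 0, "dy": 0, "dz": -0.5, "wx": 0, "wy": 0, "wz": 0, "hand": 34.3}, {"dx": 0, "dy": 0, "dz": -0.6, "wx": 0, "wy": 0, "wz": 0, "hand": 34.3}, {"dx": 0, "dy": 0, "dz": -0.7, "wx": 0, "wy": 0, "wz": 0, "hand": 34.3}, {"dx": 0, "dy": 0, "dz": -0.8, "wx": 0, "wy": 0, "wz": 0, "hand": 34.3}, {"dx": 0, "dy": 0, "dz": -0.88, "wx": 0, "wy": 0, "wz": 0, "hand": 34.3}, {"dx": 0, "dy": 0, "dz": -0.9, "wx": 0, "wy": 0, "wz": 0, "hand": 34.3}, {"dx": 0, "dy": 0, "dz": -0.9, "wx": 0, "wy": 0, "wz": 0, "hand": 34.3}, {"dx": 0, "dy": 0, "dz": -0.9, "wx": 0, "wy": 0, "wz": 0, "hand": 34.3}]}}

```text
clock: 14.5
eef_pos: [0.5226, 0.2124, 0.1226]
tool_rot: [0.214, 0.977, -0.0, -0.0]
ft_force: [0.2, -0.3, -0.7]
grip_width: 0.0348
grasp_force: 15.6
```

```bash
python3 - <<'E'
from h import *
st(); snap('wrist','w6.png')
C,im=snap('side','s6.png'); im2=im[90:240,200:400]
cv2.imwrite('pics/s6c.png',np.vstack([cv2.convertScaleAbs(cv2.resize(im2[:,:,::-1],(400,300),interpolation=cv2.INTER_CUBIC),alpha=1.6),cv2.convertScaleAbs(cv2.resize(cv2.imread('pics/w6.png'),(400,300)),alpha=1.6)]))
# tray from top
C,im=snap('top','t6.png')
for d in bot.outline_of('top','tray')[:3]:
    ys,xs=np.nonzero(d['region']); P=np.array([ray(C,x,y,.022)[:2] for x,y in zip(xs,ys)]).astype(np.float32)
    print(d['score'],cv2.minAreaRect(P*1000))
im=cv2.imread('pics/t6.png'); g=cv2.cvtColor(im,cv2.COLOR_BGR2GRAY)
pc=np.array([[361,195],[413,222],[378,290],[325,263]],np.float32).reshape(-1,1,2)
pc=cv2.cornerSubPix(g,pc,(3,3),(-1,-1),(3,50,.01)).reshape(-1,2); print(pc)
P=np.array([ray(C,*p,.022)[:2] for p in pc])*1e3; print(P,P.mean(0),cv2.minAreaRect(P.astype(np.float32)))
E
```

```text
clk 14.5 p [0.5226 0.2124 0.1226] to cover [-0.22 -4.16] yaw -24.69 Ftool [-0.3  -0.23  0.69] w 34.83 g 15.58
0.87 ((386.71563720703125, -402.1991882324219), (134.52685546875, 175.07493591308594), 48.31747817993164)
0.82 ((576.2753295898438, -183.75845336914062), (131.95901489257812, 176.4546356201172), 62.009456634521484)
0.72 ((357.9544372558594, -191.612060546875), (88.7884750366211, 115.02833557128906), 78.57666778564453)
[[359.17212 195.30495]
 [412.9546  221.75519]
 [379.25717 291.68546]
 [322.4937  262.7872 ]]
[[ 675.94427711 -165.74420144]
 [ 616.46105932 -277.05236004]
 [ 469.83601908 -200.36063052]
 [ 531.53500246  -85.19631037]] [ 573.44408949 -182.08837559] ((573.6104736328125, -181.84780883789062), (130.65060424804688, 165.4624786376953), 61.819950103759766)
```

View pics/s6c.png

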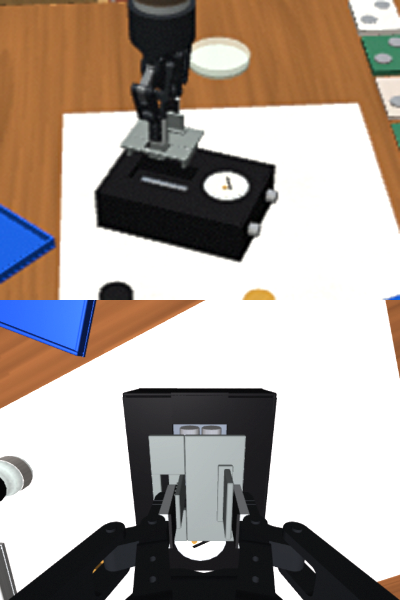

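The cover is lifted and level in the fingers, clear of the tester with the bay open below it. Next I carry it to the tray centre at about (575,-183) mm.

>>> {"api": "drive_tool", "payload": {"rows": [{"dx": -0.04, "dy": -0.07, "dz": -0.15, "wx": 0, "wy": 0, "wz": 0, "hand": 34.3}, {"dx": -0.17, "dy": -0.27, "dz": -0.35, "wx": 0, "wy": 0, "wz": 0, "hand": 34.3}, {"dx": -0.43, "dy": -0.67, "dz": -0.5, "wx": 0, "wy": 0, "wz": 0, "hand": 34.3}, {"dx": -0.77, "dy": -1.2, "dz": -0.6, "wx": 0, "wy": 0, "wz": 0, "hand": 34.3}, {"dx": -1.1, "dy": -1.73, "dz": -0.6, "wx": 0, "wy": 0, "wz": 0, "hand": 34.3}, {"dx": -1.45, "dy": -2.27, "dz": -0.6, "wx": 0, "wy": 0, "wz": 0, "hand": 34.3}, {"dx": -1.79, "dy": -2.8, "dz": -0.6, "wx": 0, "wy": 0, "wz": 0, "hand": 34.3}, {"dx": -2.13, "dy": -3.33, "dz": -0.6, "wx": 0, "wy": 0, "wz": 0, "hand": 34.3}, {"dx": -2.47, "dy": -3.86, "dz": -0.6, "wx": 0, "wy": 0, "wz": 0, "hand": 34.3}, {"dx": -2.81, "dy": -4.4, "dz": -0.6, "wx": 0, "wy": 0, "wz": 0, "hand": 34.3}, {"dx": -3.15, "dy": -4.93, "dz": -0.6, "wx": 0, "wy": 0, "wz": 0, "hand": 34.3}, {"dx": -3.49, "dy": -5.46, "dz": -0.6, "wx": 0, "wy": 0, "wz": 0, "hand": 34.3}, {"dx": -3.79, "dy": -5.93, "dz": -0.6, "wx": 0, "wy": 0, "wz": 0, "hand": 34.3}, {"dx": -4.0, "dy": -6.26, "dz": -0.6, "wx": 0, "wy": 0, "wz": 0, "hand": 34.3}, {"dx": -4.17, "dy": -6.53, "dz": -0.6, "wx": 0, "wy": 0, "wz": 0, "hand": 34.3}, {"dx": -4.26, "dy": -6.66, "dz": -0.6, "wx": 0, "wy": 0, "wz": 0, "hand": 34.3}, {"dx": -4.26, "dy": -6.66, "dz": -0.6, "wx": 0, "wy": 0, "wz": 0, "hand": 34.3}, {"dx": -4.26, "dy": -6.66, "dz": -0.6, "wx": 0, "wy": 0, "wz": 0, "hand": 34.3}]}}

```text
clock: 16.5
eef_pos: [0.577, -0.1785, 0.1529]
tool_rot: [0.214, 0.977, 0.0, -0.0]
ft_force: [-0.4, 0.9, -0.9]
grip_width: 0.0348
grasp_force: 15.6
```

```bash
python3 - <<'E'
from h import *
st(); snap('wrist','w7.png'); C,im=snap('side','s7.png'); 
cv2.imwrite('pics/s7c.png',np.vstack([cv2.resize(im[200:380,200:440,::-1],(400,300),interpolation=cv2.INTER_CUBIC),cv2.resize(cv2.imread('pics/w7.png'),(400,300))]))
E
```

```text
clk 16.5 p [ 0.577  -0.1785  0.1529] to cover [212.38 328.3 ] yaw -24.66 Ftool [0.76 0.61 0.93] w 34.8 g 15.59
```

View pics/s7c.png

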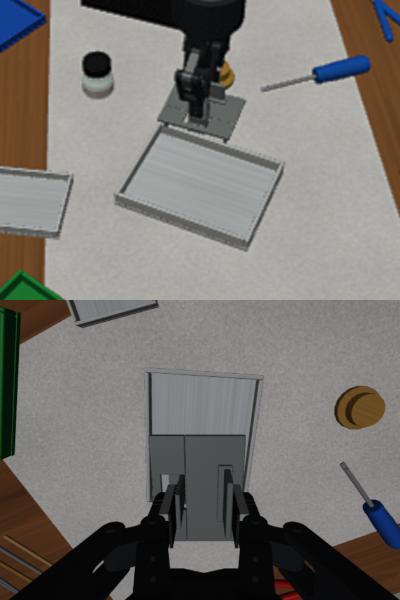

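The cover is over the large tray, still level. Now lowering.

>>> {"api": "drive_tool", "payload": {"rows": [{"dx": 0, "dy": 0, "dz": 0.2, "wx": 0, "wy": 0, "wz": 0, "hand": 34.3}, {"dx": 0, "dy": 0, "dz": 0.55, "wx": 0, "wy": 0, "wz": 0, "hand": 34.3}, {"dx": 0, "dy": 0, "dz": 0.95, "wx": 0, "wy": 0, "wz": 0, "hand": 34.3}, {"dx": 0, "dy": 0, "dz": 1.35, "wx": 0, "wy": 0, "wz": 0, "hand": 34.3}, {"dx": 0, "dy": 0, "dz": 1.7, "wx": 0, "wy": 0, "wz": 0, "hand": 34.3}, {"dx": 0, "dy": 0, "dz": 1.95, "wx": 0, "wy": 0, "wz": 0, "hand": 34.3}, {"dx": 0, "dy": 0, "dz": 2.1, "wx": 0, "wy": 0, "wz": 0, "hand": 34.3}, {"dx": 0, "dy": 0, "dz": 2.17, "wx": 0, "wy": 0, "wz": 0, "hand": 34.3}, {"dx": 0, "dy": 0, "dz": 2.2, "wx": 0, "wy": 0, "wz": 0, "hand": 34.3}, {"dx": 0, "dy": 0, "dz": 2.2, "wx": 0, "wy": 0, "wz": 0, "hand": 34.3}]}}

```text
clock: 17.6
eef_pos: [0.5776, -0.1792, 0.0433]
tool_rot: [0.214, 0.977, -0.0, 0.001]
ft_force: [0.1, 0.0, -0.7]
grip_width: 0.0349
grasp_force: 15.6
```

```bash
python3 - <<'E'
from h import *
for i in range(3): st(); bot.camera('wrist')
E
```

```text
clk 17.6 p [ 0.5776 -0.1792  0.0433] to cover [213.43 328.59] yaw -24.69 Ftool [-0.08  0.09  0.65] w 34.91 g 15.58
clk 17.65 p [ 0.5778 -0.1793  0.0435] to cover [213.63 328.6 ] yaw -24.69 Ftool [0.65 0.17 0.26] w 34.44 g 15.58
clk 17.7 p [ 0.5778 -0.1793  0.0436] to cover [213.65 328.62] yaw -24.69 Ftool [-0.97 -0.39  0.14] w 34.32 g 15.58
```

Measured height is 0.0436, and touchdown is expected at about 0.039.

>>> {"api": "drive_tool", "payload": {"rows": [{"dx": 0, "dy": 0, "dz": 0.02, "wx": 0, "wy": 0, "wz": 0, "hand": 34.3}, {"dx": 0, "dy": 0, "dz": 0.04, "wx": 0, "wy": 0, "wz": 0, "hand": 34.3}, {"dx": 0, "dy": 0, "dz": 0.06, "wx": 0, "wy": 0, "wz": 0, "hand": 34.3}, {"dx": 0, "dy": 0, "dz": 0.075, "wx": 0, "wy": 0, "wz": 0, "hand": 34.3}, {"dx": 0, "dy": 0, "dz": 0.085, "wx": 0, "wy": 0, "wz": 0, "hand": 34.3}, {"dx": 0, "dy": 0, "dz": 0.085, "wx": 0, "wy": 0, "wz": 0, "hand": 34.3}]}}

```text
clock: 18.35
eef_pos: [0.5771, -0.1791, 0.039]
tool_rot: [0.214, 0.977, -0.0, 0.0]
ft_force: [-2.7, 0.1, 4.1]
grip_width: 0.0347
grasp_force: 15.5
```

```bash
python3 - <<'E'
from h import *
for i in range(4): st(); bot.camera('wrist')
E
```

```text
clk 18.35 p [ 0.5771 -0.1791  0.039 ] to cover [212.89 328.69] yaw -24.69 Ftool [ 2.5  -1.09 -4.05] w 34.75 g 15.5
clk 18.4 p [ 0.5772 -0.1791  0.039 ] to cover [212.9 328.7] yaw -24.69 Ftool [ 1.88 -0.12 -3.78] w 34.85 g 15.49
clk 18.45 p [ 0.5771 -0.1791  0.039 ] to cover [212.9 328.7] yaw -24.69 Ftool [ 2.59 -0.52 -4.31] w 34.73 g 15.48
clk 18.5 p [ 0.5771 -0.179   0.039 ] to cover [212.89 328.67] yaw -24.69 Ftool [ 2.29 -0.27 -4.64] w 34.78 g 15.47
```

>>> {"api": "drive_tool", "payload": {"rows": [{"dx": 0, "dy": -0.01, "dz": 0, "wx": 0, "wy": 0, "wz": 0, "hand": 35.5}, {"dx": 0, "dy": -0.03, "dz": 0, "wx": 0, "wy": 0, "wz": 0, "hand": 37.5}, {"dx": 0, "dy": -0.05, "dz": 0, "wx": 0, "wy": 0, "wz": 0, "hand": 39.5}, {"dx": 0, "dy": -0.07, "dz": 0, "wx": 0, "wy": 0, "wz": 0, "hand": 41.5}, {"dx": 0, "dy": -0.09, "dz": 0, "wx": 0, "wy": 0, "wz": 0, "hand": 43.5}, {"dx": 0, "dy": -0.09, "dz": 0, "wx": 0, "wy": 0, "wz": 0, "hand": 48}, {"dx": 0, "dy": -0.09, "dz": 0, "wx": 0, "wy": 0, "wz": 0, "hand": 52}, {"dx": 0, "dy": -0.09, "dz": 0, "wx": 0, "wy": 0, "wz": 0, "hand": 56}, {"dx": 0, "dy": -0.09, "dz": 0, "wx": 0, "wy": 0, "wz": 0, "hand": 56}, {"dx": 0, "dy": -0.09, "dz": 0, "wx": 0, "wy": 0, "wz": 0, "hand": 56}, {"dx": 0, "dy": -0.09, "dz": -0.1, "wx": 0, "wy": 0, "wz": 0, "hand": 56}, {"dx": 0, "dy": -0.09, "dz": -0.4, "wx": 0, "wy": 0, "wz": 0, "hand": 56}, {"dx": 0, "dy": -0.09, "dz": -1.0, "wx": 0, "wy": 0, "wz": 0, "hand": 56}, {"dx": 0, "dy": -0.09, "dz": -1.8, "wx": 0, "wy": 0, "wz": 0, "hand": 56}, {"dx": 0, "dy": -0.09, "dz": -2.6, "wx": 0, "wy": 0, "wz": 0, "hand": 56}, {"dx": 0, "dy": -0.09, "dz": -2.8, "wx": 0, "wy": 0, "wz": 0, "hand": 56}, {"dx": 0, "dy": -0.09, "dz": -2.8, "wx": 0, "wy": 0, "wz": 0, "hand": 56}, {"dx": 0, "dy": -0.09, "dz": -2.8, "wx": 0, "wy": 0, "wz": 0, "hand": 56}]}}

```text
clock: 20.35
eef_pos: [0.5747, -0.183, 0.1777]
tool_rot: [0.214, 0.977, 0.0, -0.001]
ft_force: [0.4, 0.1, -1.1]
grip_width: 0.0563
grasp_force: 0.0
```

```bash
python3 - <<'E'
from h import *
st(); snap('wrist','w8.png'); C,im=snap('side','s8.png'); 
cv2.imwrite('pics/s8c.png',np.vstack([cv2.resize(im[200:380,200:440,::-1],(400,300),interpolation=cv2.INTER_CUBIC),cv2.resize(cv2.imread('pics/w8.png'),(400,300))]))
E
```

```text
clk 20.35 p [ 0.5747 -0.183   0.1777] to cover [212.1  333.28] yaw -24.69 Ftool [-0.36  0.26  1.07] w 56.31 g 0.0
```

View pics/s8c.png

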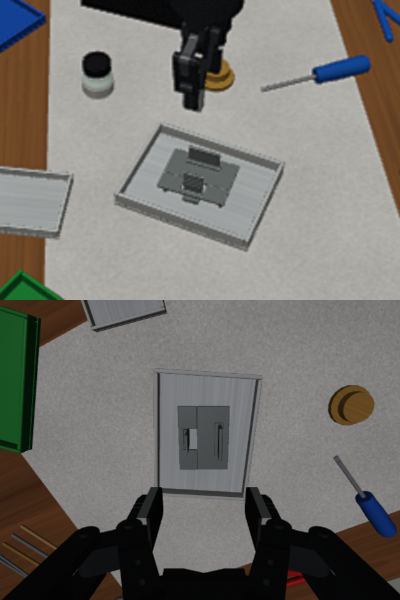

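The cover stands level near the middle of the tray, released, with the gripper clear.

```bash
python3 -c "
from workcell import bot
print(bot.job_done())"
```

```text
the job is handed in; nothing more can be done
None
```

The battery cover is off the tester and stands level and right way up near the middle of the larger aluminium tray, released with the arm clear; I handed the job in at about 20 s, and no verdict came back.

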